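# Slide a used glass plate through the waste bin's self-closing flap

### The arm

A 6-joint arm with a two-finger parallel gripper is mounted at the origin on the work surface. World frame = base frame: x ahead of the robot, y to its left, z up, the work surface at z = 0. Lengths are in m, angles in rad, forces in N, time in s.
With the tool pointing down it reaches from about 0.35 to 0.8 m from the base axis. Payload 7.3 kg.
Tool frame: the origin (TCP) lies on the centre line of the jaws, within the pads' length; the fingertips stand robot.tip_extent ahead of it and the grasp point (between the pads) lies 8 mm behind it (robot.tip_extent is the distance from the TCP to the fingertips, in m); z points along the fingers, y is the line along which they close (so a half turn about z gives the same grasp; the last joint's range is limited). The gripper opens to 85 mm and grips with 20 to 120 N. Pads are 22 mm wide; open, the fingers measure 114 mm over their backs; the gripper's body (76 mm by 85 mm) begins 54 mm behind the grasp point. The pads swing forward as they close: fully open they stand 13 mm farther back than shut.
Start: joints at [0.979, 0.342, 1.524, -0, 1.275, -0.146], TCP at [0.226, 0.474, 0.242] pointing down, gripper open.
Joint ranges: [-2.53, 2.53], [-0.77, 2.02], [0.04, 2.7], [-1, 4.14], [0.28, 2.66], [-3.11, 3.11]. Speed limits (rad/s): [2.57, 2.57, 3.14, 3.14, 3.14, 3.14].

### API

Orientations are given as a 3x3 rotation matrix whose columns are the frame's x, y, z axes.
In Python, from bench import robot gives the robot as it stands.
- The arm moves only by the tool arm_command, never from a script. Its argument "deltas" is text: rows parted by semicolons, each of 7 numbers parted by spaces: the shift along the tool's x, y, z in cm, then the turn, a rotation vector about the tool's x, y, z in rad, then the finger opening in cm, from 0 to 8.54. In form: x y z rx ry rz gripper; .... A call has 1 to 10 rows; each row is the pose to reach, as a shift and turn from the pose commanded when the call began, along the tool's axes at that moment; what a row does not reach only later rows make up. A row lasts 1/10 s, in which the tool goes at most 50 mm and 8.59 degrees, less where a joint would pass 70% of its speed; a pose out of reach is approached as far as the arm can. A call with a gripper value outside its range is refused whole. The fingers move at their own pace and stop on an object; the grip force is fixed at half the most. Time passes only in rows, so rows that repeat a pose let the fingers close. It gives the time, the measured TCP pose, the force, the opening and the grip force at its end, in the units of the state.
- robot.state(): the state, without advancing time (a new reading comes with each control period).
- robot.capture(name): name is "scene" or "top" or "wrist"; returns (picture, depth): 420x560x3 uint8, red, green, blue; 420x560 float32, m along the optical axis (not along the pixel's ray), 0 where there is no reading.
- robot.camera_model(name): a dict with "vfov" (degrees; the focal length in pixels is half the picture's height over the tangent of half this angle, whatever the lens; pixels are square), "cx", "cy" (the principal point, pixels), "cam_to_world" (4x4, takes a point from camera to world coordinates). Camera axes: x right, y up, looking along -z (the intrinsics and any distortion apply to the point x, -y, -z); pixel columns grow to the right and rows downward; lengths in m; the calibration is good to about 2 mm. A picture is of the moment at which its call begins: read the wrist's pose just before it. camera_model takes no time and is no camera call; for the wrist camera it gives the pose at the moment of the call.
- robot.sign_off(): hands the job in; it is judged then, once.
The state is a dict: "time_s": time; "joint_positions": joint angles; "dq": joint speeds; "tau": joint torques, N m; "tcp_pos": TCP position; "eef_rot": TCP orientation; "ft_force": force on the tool from outside, world axes, zero at the start; "torque": the same for the moment, N m; "width": finger opening in m; "grip_force": force on a finger pad.
Only numpy, scipy, OpenCV 4.12 (cv2) and the standard library are available. Lean on these libraries where they do the work, as an engineer would, in place of code of your own. Each camera call takes 0.05 s, during which the arm holds its last target. There are 200 camera calls.

### The job

Throw away the used glass plate that lies on the deck of the waste bin: press the bin's self-closing flap down with one fingertip, hold it open, and with the other finger push the plate over the edge so that it drops inside; then take the hand away and let the flap close. The plate is brittle: slide it gently along the deck, never pick it up and never push it onto the closed flap. Leave everything else where it stands.

Things in the scene. Friction and masses are not known exactly. Their poses are not given: they have to be found in the camera images.
- bin: the bench-top glass-waste bin, fixed: a white box 230 mm deep (its x) by 340 wide (its y), hollow, with a flat stainless deck 150 mm above the bench (sheet 8 thick) and a rim 8 high, 3 thick, round the deck's edges. Origin: centre of its underside, on the bench; x points away from its drawer front; dark carrying handles stick out 22 mm from its two y sides.
- lip (a point): the middle of the +y edge of the mouth in the deck, level with the deck (bin frame 0, -35, 150 mm): the edge over which the plate goes, along the bin's -y. The mouth is a 100 x 100 mm opening, x -50 to 50 and y -135 to -35 mm in the bin frame, filled flush by the flap.
- flap (a joint): the flap, a steel sheet 96 x 95 mm, 4 thick, upper face 1 mm below the deck, hinged on the mouth's edge away from the lip (bin y = -135 mm, axis along bin x). Value in rad: 0 closed, grows as its free edge at the lip swings down into the bin, stop at 1.25. A spring closes it: about 0.07 N m to start it (0.9 N near the free edge), 0.15 N m at 1 rad. The plate's weight does not open it.
- flap_press (a point): the middle of the black rubber strip (70 x 16 mm) on the flap's upper face, 83 mm from the hinge and 17 from the lip; moves with the flap.
- plate: the used plate, brittle: a flat rectangle of glass with a white layer and rows of dark bands, 60 mm (its x) by 40 (its y), 6 thick, about 28 g, lying layer up on the deck with its near side 15 to 60 mm from the lip. Its 60 mm sides are parallel to the lip within 0.3 rad. Origin: centre of its underside; z up.
- vial_a: a small capped sample vial, 15 mm across, 45 tall, standing on the bin's deck; leave it alone. Origin: centre of its underside, z up.
- vial_b: a small capped sample vial, 15 mm across, 45 tall, standing on the bin's deck; leave it alone. Origin: centre of its underside, z up.
- jar: a low glass jar with a white lid, 37 mm across, 32 tall, standing on the bin's deck; leave it alone. Origin: centre of its underside, z up.
- bottle: a brown reagent bottle, 68 mm across, 150 tall, on the bench; leave it alone. Origin: centre of its underside, z up.
- beaker: a glass beaker, 72 mm across, 82 tall, on the bench; leave it alone. Origin: centre of its underside, z up.
- rack: a white plastic rack, 110 x 130 mm, with four clean white-coated glass plates on edge, 108 tall, on the bench; leave it alone. Origin: centre of its underside, z up.
- carton: a small carton, 122 x 72 mm, 49 tall, on the bench; leave it alone. Origin: centre of its underside, z up.
- spatula: a lab spatula, 170 mm long, lying on the bench; leave it alone. Origin: centre of its underside.
There are look-alikes about, which are no part of the job. Of the things shaped like the plate, the glass one is meant.

How it is judged:
By the outcome, as a careful person would: the job done as asked, in the order asked, and still so for the second after the job is handed in, with the robot touching nothing.
It also fails if it takes over 45 s, if anything falls off the work surface, if the arm or the gripper's body presses on something with over 40 N, if the wrist force passes 120 N, or if a joint passes its speed limit or range.

## Working session

There is one attempt and no reset: what is moved stays moved. The work goes in short steps, Python scripts to look and compute and a tool call to move; the robot and the scene stay as the last step left them, time stands still between calls to the robot, and variables do not carry over. Pictures are saved under pics/ and viewed, at most 12 in all, crops included, and the job is handed in when it is done.

Besides the shell and the picture viewer there is one more tool, called after "Request:" by a JSON object that holds its "api" and its "payload", one argument or row to a line. arm_command: Moves the arm, as the interface text tells. Its arguments: {"type":"object","properties":{"deltas":{"type":"string"}},"required":["deltas"]}

```bash
mkdir -p pics; ls; cat > h.py <<'E'
import numpy as np, cv2
from bench import robot
def cap(n,save=None):
    m=robot.camera_model(n); p,d=robot.capture(n)
    if save: cv2.imwrite('pics/'+save,cv2.cvtColor(p,cv2.COLOR_RGB2BGR))
    return m,p,d
def ray(m,uv):
    f=210/np.tan(np.radians(m['vfov'])/2); T=np.array(m['cam_to_world'])
    uv=np.atleast_2d(np.asarray(uv,float))
    d=np.c_[(uv[:,0]-m['cx'])/f,-(uv[:,1]-m['cy'])/f,-np.ones(len(uv))]
    return T[:3,3],d@T[:3,:3].T
def onz(m,uv,z):
    o,d=ray(m,uv); return o+d*((z-o[2])/d[:,2])[:,None]
E
python3 - <<'E'
from h import *
for n in('top','scene'):
    m,p,d=cap(n,n+'0.png'); np.savez(n+'0.npz',p=p,d=d,**{k:v for k,v in m.items()}); print(n,{k:np.round(v,3).tolist() if not isinstance(v,str) else v for k,v in m.items()})
s=robot.state(); print(s, robot.tip_extent)
E
```

```text
pics
top {'vfov': 43.198, 'cx': 283.649, 'cy': 205.325, 'cam_to_world': [[0.009, 0.994, -0.105, 0.378], [-1.0, 0.01, 0.006, 0.004], [0.007, 0.105, 0.994, 1.407], [0.0, 0.0, 0.0, 1.0]]}
scene {'vfov': 55.023, 'cx': 287.796, 'cy': 210.965, 'cam_to_world': [[0.673, -0.409, 0.616, 1.165], [0.739, 0.37, -0.563, -0.591], [0.003, 0.834, 0.552, 0.708], [0.0, 0.0, 0.0, 1.0]]}
{'time_s': 0.1, 'joint_positions': array([ 9.78982563e-01,  3.42620630e-01,  1.52492940e+00, -8.82483030e-06,
        1.27541236e+00, -1.45984369e-01]), 'dq': array([-7.94949222e-07, -2.15729751e-03, -2.29944251e-03,  1.16330261e-04,
        1.88414403e-03, -1.23477336e-03]), 'tau': array([ 1.93412197e-03, -4.34447014e+01, -2.46492022e+01, -1.07267897e-04,
        4.65564342e-03, -5.14235830e-05]), 'tcp_pos': array([0.22616059, 0.47340108, 0.24170952]), 'eef_rot': array([[-9.02254373e-01,  4.31203516e-01, -7.57124608e-04],
       [ 4.31204139e-01,  9.02253672e-01, -1.14149599e-03],
       [ 1.90901375e-04, -1.35639501e-03, -9.99999062e-01]]), 'ft_force': array([-0.43212802, -0.76641052,  0.08369995]), 'torque': array([-0.01238184, -0.01725807,  0.06186216]), 'grip_force': 0.0, 'width': 0.08554764586433353} 0.011
```

View pics/top0.png

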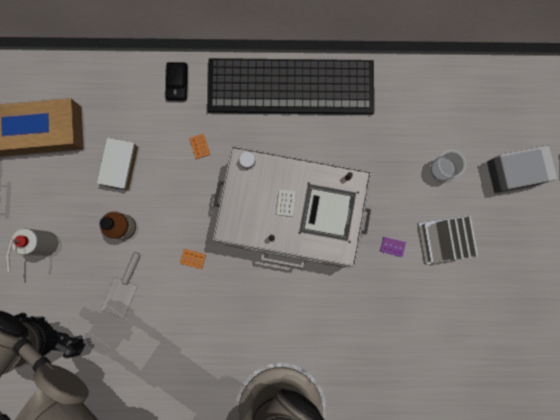

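View pics/scene0.png

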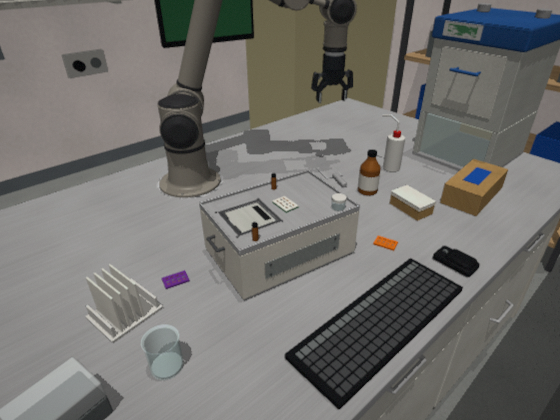

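Top view: bin centred near (292,207), plate at (286,203), black strip (314,209), mouth to its right; vials at (348,178) and (270,238), jar (247,160). The orange and purple cards on the bench are the look-alikes.

```bash
cat > meas.py <<'E'
from h import *
def world(m,d):
    v,u=np.mgrid[:420,:560]; o,r=ray(m,np.c_[u.ravel(),v.ravel()])
    return (o+r*d.ravel()[:,None]).reshape(420,560,3)
E
python3 - <<'E'
from meas import *
m,p,d=cap('top'); W=world(m,d)
k=((W[...,2]>.140)&(W[...,2]<.165)&(abs(W[...,1])<.3)&(W[...,0]>.25)&(W[...,0]<.75)).astype(np.uint8)
k=cv2.morphologyEx(k,cv2.MORPH_OPEN,np.ones((7,7)))
c=max(cv2.findContours(k,0,2)[0],key=cv2.contourArea)
w=onz(m,c[:,0].astype(float),.155)[:,:2].astype(np.float32)
r=cv2.minAreaRect(w*1000); print(r, 'deck z',np.median(W[k>0][:,2]))
g=cv2.cvtColor(p,cv2.COLOR_RGB2HSV); print('plate px',p[203,282:292].tolist(),'strip',p[209,314],'deck',p[200,265])
cv2.imwrite('pics/topc.png',cv2.resize(cv2.cvtColor(p[140:275,205:385],cv2.COLOR_RGB2BGR),None,fx=4.4,fy=4.4,interpolation=2))
for n,uv in dict(strip=(314,209),plate=(286,203)).items(): print(n,onz(m,uv,.15))
E
```

```text
((510.8372802734375, -24.025192260742188), (340.46136474609375, 230.68606567382812), 79.9941635131836) deck z 0.15066964285603235
plate px [[167, 167, 160], [166, 167, 163], [163, 164, 160], [162, 164, 158], [168, 170, 165], [171, 172, 168], [168, 170, 166], [165, 164, 159], [163, 162, 156], [167, 167, 163]] strip [19 16 21] deck [158 153 150]
strip [[ 0.50270961 -0.07615311  0.15      ]]
plate [[ 0.5164351  -0.00934773  0.15      ]]
```

View pics/topc.png

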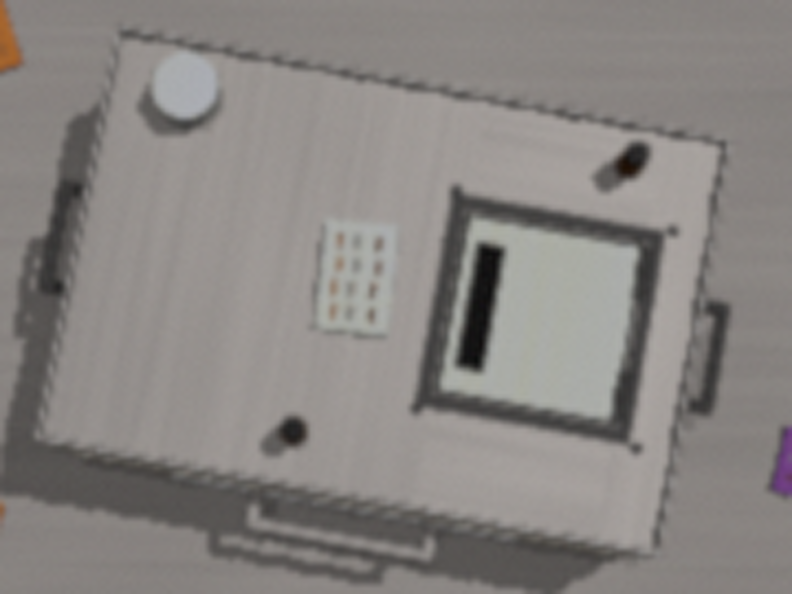

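Plate corners in crop ≈ (325,218),(396,224),(388,335),(318,328): ~34 mm from the lip, yawed about 5° from it. Moving over the bin to look with the wrist camera.

Request:
{"api": "arm_command", "payload": {
  "deltas": "0 0 -6 0 0 0 8.54; -47 -32 -6 0 0 -0.2 8.54; -47 -32 -6 0 0 -0.2 8.54; -47 -32 -6 0 0 -0.2 8.54; -47 -32 -6 0 0 -0.2 8.54; -47 -32 -6 0 0 -0.2 8.54; -47 -32 -6 0 0 -0.2 8.54; -47 -32 -6 0 0 -0.2 8.54; -47 -32 -6 0 0 -0.2 8.54; -47 -32 -6 0 0 -0.2 8.54"
}}

```text
time_s: 1.15
tcp_pos: [0.4512, 0.0866, 0.3002]
eef_rot: [[-0.97, 0.243, 0.0], [0.243, 0.97, 0.0], [0.0, 0.0, -1.0]]
ft_force: [0.6, 0.4, -0.2]
width: 0.0857
grip_force: 0.0
```

Request:
{"api": "arm_command", "payload": {
  "deltas": "0 0 0 0 0 0 8.54"
}}

```text
time_s: 1.25
tcp_pos: [0.4529, 0.0838, 0.2997]
eef_rot: [[-0.968, 0.25, 0.0], [0.25, 0.968, -0.002], [-0.001, -0.002, -1.0]]
ft_force: [0.2, 0.6, -0.1]
width: 0.0853
grip_force: 0.0
```

Request:
{"api": "arm_command", "payload": {
  "deltas": "-4.3 -4.3 0 0 0 -0.04 8.54; -8.5 -8.5 0 0 0 -0.08 8.54; -8.5 -8.5 0 0 0 -0.08 8.54; -8.5 -8.5 0 0 0 -0.08 8.54; -8.5 -8.5 0 0 0 -0.08 8.54"
}}

```text
time_s: 1.75
tcp_pos: [0.512, -0.014, 0.2997]
eef_rot: [[-0.986, 0.166, -0.001], [0.166, 0.986, 0.001], [0.001, 0.001, -1.0]]
ft_force: [-0.6, -0.1, -0.1]
width: 0.0853
grip_force: 0.0
```

```bash
python3 - <<'E'
from meas import *
m,p,d=cap('wrist','w0.png'); print(m,robot.state()['tcp_pos']); np.savez('w0.npz',p=p,d=d)
W=world(m,d); print('z center', [np.round(W[v,u],3).tolist() for v,u in((100,280),(210,280),(320,280))])
E
```

```text
{'vfov': 65.34920909879692, 'cx': 276.7430148589386, 'cy': 209.11089903388157, 'cam_to_world': array([[ 1.65315933e-01, -9.43842550e-01, -2.86062725e-01,
         4.39103569e-01],
       [ 9.86240217e-01,  1.58484256e-01,  4.70422611e-02,
        -2.05792342e-03],
       [ 9.35950616e-04, -2.89903400e-01,  9.57055454e-01,
         4.31891414e-01],
       [ 0.00000000e+00,  0.00000000e+00,  0.00000000e+00,
         1.00000000e+00]])} [ 0.51179546 -0.01346728  0.29992319]
z center [[0.432, 0.002, 0.151], [0.523, -0.013, 0.156], [0.744, -0.048, 0.001]]
```

View pics/w0.png

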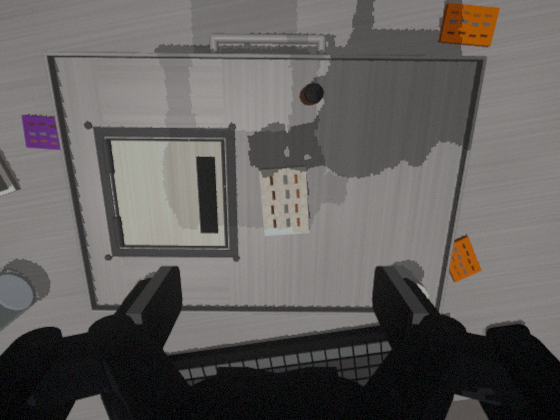

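Wrist view: plate corners ≈ (261,170),(306,169),(309,234),(263,236); strip (197–217,156–233); vial (312,94), jar hidden near (415,290) by the right finger; flap fills (110–227,138–247).

```bash
python3 - <<'E'
from meas import *
m=robot.camera_model('wrist'); z=np.load('w0.npz');p=z['p'];W=world(m,z['d'])
C=np.array([510.8,-24.0]); a=np.radians(80); yb=np.array([np.cos(a),np.sin(a)]); xb=np.array([yb[1],-yb[0]])
def b(P): P=np.atleast_2d(P)[:,:2]*1000-C; return np.c_[P@xb,P@yb].round(1)
g=p.mean(2)
k=((g<40)).astype(np.uint8); k[:150]=0;k[240:]=0;k[:,:190]=0;k[:,224:]=0
c=max(cv2.findContours(k,0,2)[0],key=cv2.contourArea); r=cv2.boxPoints(cv2.minAreaRect(c)); print('strip',b(onz(m,r,.149)).tolist(), b(onz(m,r.mean(0),.149)))
print('plate hand',b(onz(m,[(261,170),(306,169),(309,234),(263,236)],.156)).tolist())
# plate via depth
k=((W[...,2]>.1535)&(W[...,2]<.160)).astype(np.uint8); q=np.zeros_like(k); q[155:250,245:325]=k[155:250,245:325]
c=max(cv2.findContours(q,0,2)[0],key=cv2.contourArea); r=cv2.minAreaRect((onz(m,c[:,0].astype(float),.156)[:,:2]*1000).astype(np.float32)); print('plate depth',r,b(cv2.boxPoints(r)/1000).tolist(),b(np.array(r[0])/1000))
# rim corners hand
print('rim',b(onz(m,[(49,57),(484,59),(437,310),(93,308)],.158)).tolist())
print('mouth frame',b(onz(m,[(98,128),(235,127),(238,257),(108,256)],.150)).tolist(),'flap',b(onz(m,[(110,139),(223,139),(227,246),(119,245)],.149)).tolist())
print('vial',b(W[92,314]), 'fingers near', [ (uv,(W[uv[1],uv[0]]).round(3).tolist(),b(W[uv[1],uv[0]]).tolist()) for uv in((168,272),(155,300),(385,272),(400,300),(180,272),(375,272))])
E
```

```text
strip [[-35.1, -58.8], [-35.9, -44.2], [32.8, -44.1], [33.7, -59.7]] [[ -2.3 -51.7]]
plate hand [[-25.6, -3.1], [-26.8, 35.1], [32.2, 39.9], [34.6, -1.6]]
plate depth ((516.02099609375, -7.784883499145508), (40.09187316894531, 60.94527053833008), 84.66950988769531) [[-26.4, -5.6], [34.3, -0.6], [31.1, 39.3], [-29.7, 34.4]] [[ 2.3 16.9]]
rim [[-111.7, -165.1], [-113.6, 168.7], [108.8, 166.3], [109.6, -165.3]]
mouth frame [[-58.7, -139.7], [-60.6, -25.0], [58.4, -25.4], [58.4, -147.7]] flap [[-49.6, -131.4], [-50.6, -35.6], [47.7, -35.6], [47.6, -136.4]]
vial [[-86.5  35. ]] fingers near [((168, 272), [0.494, -0.056, 0.312], [[-11.0, -34.1]]), ((155, 300), [0.494, -0.054, 0.332], [[-10.9, -32.2]]), ((385, 272), [0.509, 0.032, 0.311], [[-11.3, 54.7]]), ((400, 300), [0.508, 0.03, 0.333], [[-12.1, 52.9]]), ((180, 272), [0.57, -0.117, 0.15], [[74.6, -81.3]]), ((375, 272), [0.513, 0.03, 0.304], [[-7.4, 53.1]])]
```

```bash
python3 - <<'E'
from meas import *
m=robot.camera_model('wrist'); z=np.load('w0.npz');W=world(m,z['d'])
s=robot.state();R=s['eef_rot'];L=((W-s['tcp_pos'])@R)*1000
k=(W[...,2]>.25)&(W[...,2]<.36)
for sl in(slice(0,280),slice(280,560)):
    q=np.zeros_like(k);q[:,sl]=k[:,sl]; P=L[q]
    print('tip z top',np.sort(P[:,2])[-15:].round(1))
    for z0 in(0,-5,-10,-20,-30): 
        t=P[abs(P[:,2]-z0)<2.5]; 
        if len(t): print(z0,len(t),'x',t[:,0].min().round(1),t[:,0].max().round(1),'y',t[:,1].min().round(1),t[:,1].max().round(1))
E
```

```text
tip z top [-3.2 -3.2 -3.2 -3.1 -3.1 -3.1 -3.  -2.7 -2.7 -2.7 -2.6 -2.6 -2.2 -2.1
 -1.6]
0 3 x -6.0 5.9 y -43.4 -43.2
-5 162 x -11.8 10.6 y -49.9 -42.6
-10 307 x -12.0 11.4 y -55.7 -42.4
-20 412 x -11.8 11.6 y -56.9 -42.4
-30 526 x -11.8 11.3 y -56.7 -42.4
tip z top [-3.3 -3.3 -3.2 -3.2 -3.2 -3.2 -3.  -2.8 -2.7 -2.6 -2.6 -2.6 -2.6 -2.2
 -1.7]
0 2 x -6.0 0.3 y 42.7 42.8
-5 166 x -11.3 10.6 y 42.0 49.4
-10 286 x -11.5 11.3 y 41.8 54.9
-20 407 x -11.9 11.4 y 42.0 56.3
-30 513 x -11.4 11.8 y 41.7 56.2
```

Everything agrees: plate centre at bin (2,17), its far side at y≈37, tool tips (open) 2 mm behind the TCP. Now align with the plate and lower to 4 cm above the deck, then tilt so the flap-side finger is lower.

Request:
{"api": "arm_command", "payload": {
  "deltas": "-0.25 -0.45 2.5 0 0 -0.035 8.54; -0.5 -0.9 5 0 0 -0.07 8.54; -0.5 -0.9 8 0 0 -0.07 8.54; -0.5 -0.9 11 0 0 -0.07 8.54; -0.5 -0.9 11 0 0 -0.07 8.54; -0.5 -0.9 11 0 0 -0.07 8.54"
}}

```text
time_s: 2.4
tcp_pos: [0.5158, -0.0232, 0.191]
eef_rot: [[-0.996, 0.094, 0.0], [0.094, 0.996, 0.0], [-0.0, 0.0, -1.0]]
ft_force: [-0.3, -1.0, -0.2]
width: 0.0857
grip_force: 0.0
```

Request:
{"api": "arm_command", "payload": {
  "deltas": "0 0 0 -0.07 0 0 8.54; 0 0 0 -0.14 0 0 8.54; 0 0 0 -0.21 0 0 8.54; 0 0 0 -0.28 0 0 8.54; 0 0 0 -0.28 0 0 8.54; 0 0 0 -0.28 0 0 8.54; 0 0 0 -0.28 0 0 8.54"
}}

```text
time_s: 3.1
tcp_pos: [0.5162, -0.0238, 0.1911]
eef_rot: [[-0.996, 0.091, 0.028], [0.095, 0.957, 0.273], [-0.002, 0.275, -0.961]]
ft_force: [0.0, -0.2, -0.2]
width: 0.0851
grip_force: 0.0
```

```bash
cat > st.py <<'E'
from meas import *
C=np.array([510.8,-24.0]); a=np.radians(80); yb=np.array([np.cos(a),np.sin(a)]); xb=np.array([yb[1],-yb[0]])
B=np.c_[np.r_[xb,0],np.r_[yb,0],[0,0,1]]   # columns bin axes
O=np.r_[C,150.3]
def rep():
    s=robot.state(); R=B.T@s['eef_rot']; t=B.T@(s['tcp_pos']*1000-O)
    print('t',s['time_s'],'T',np.degrees(np.arctan2(R[2,1],-R[2,2])).round(1),'yaw',np.degrees(np.arctan2(-R[0,1],R[1,1])).round(1),'tcp',t.round(1),'F',s['ft_force'].round(1))
    for n,q in dict(push=(0,42.5,-2),A=(0,-43,-2),B=(0,-50,-5),C=(0,-56,-10)).items(): print(n,(t+R@np.array(q)).round(1))
    print('bin axes in tool: -y',(R.T@[0,-1,0]).round(3),'down',(R.T@[0,0,-1]).round(3))
if __name__=='__main__': rep()
E
python3 st.py
```

```text
t 3.1 T 16.0 yaw 4.6 tcp [ 5.3  1.1 40.8] F [ 0.  -0.2 -0.2]
push [ 2.  41.3 54.4]
A [  8.6 -40.6  30.9]
B [  9.2 -48.2  31.9]
C [  9.8 -55.3  35. ]
bin axes in tool: -y [ 0.08  -0.958 -0.274] down [ 0.002 -0.275  0.961]
```

Request:
{"api": "arm_command", "payload": {
  "deltas": "0 -0.35 1.2 0 0 0 8.54; 0 -0.7 2.4 0 0 0 8.54; 0 -0.95 3.3 0 0 0 8.54; 0 -1.1 3.8 0 0 0 8.54; 0 -1.25 4.4 0 0 0 8.54; 0 -1.4 4.9 0 0 0 8.54; 0 -1.4 4.9 0 0 0 8.54; 0 -1.4 4.9 0 0 0 8.54"
}}

```text
time_s: 3.9
tcp_pos: [0.5159, -0.024, 0.1392]
eef_rot: [[-0.995, 0.092, 0.026], [0.096, 0.957, 0.276], [0.0, 0.277, -0.961]]
ft_force: [-0.9, 0.9, 0.8]
width: 0.0852
grip_force: 0.5
```

```bash
python3 st.py; python3 - <<'E'
from meas import *
m,p,d=cap('wrist','w1.png'); m2,p2,d2=cap('scene')
c=cv2.cvtColor(p2[160:300,180:380],cv2.COLOR_RGB2BGR); a=cv2.imread('pics/w1.png')
x=np.zeros((420,800,3),np.uint8); x[:300,:400]=cv2.resize(a,(400,300)); x[:280,400:]=cv2.resize(c,(400,280),interpolation=2)
cv2.imwrite('pics/c1.png',x)
E
```

```text
t 3.9 T 16.1 yaw 4.5 tcp [  5.    0.9 -11.1] F [-0.9  0.9  0.8]
push [ 1.8 41.   2.6]
A [  8.3 -40.9 -21. ]
B [  8.9 -48.4 -20.1]
C [  9.4 -55.5 -17. ]
bin axes in tool: -y [ 0.079 -0.958 -0.276] down [-0.    -0.277  0.961]
```

View pics/c1.png

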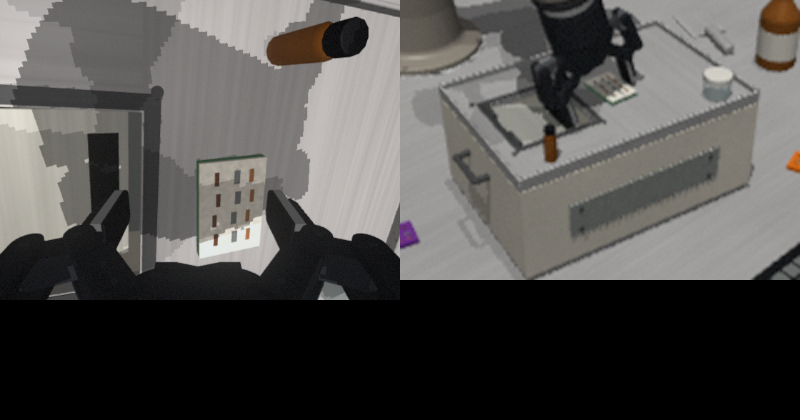

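Flap is pressed (strip and presser at left, ~13° open) and the pusher stands just behind the plate (plate 198–267 px wide in the wrist half, pad face at 267). Push while increasing the tilt.

Request:
{"api": "arm_command", "payload": {
  "deltas": "0 -0.18 0.01 -0.016 0 0 8.54; 0 -0.37 0.02 -0.03 0 0 8.54; 0 -0.55 0.03 -0.047 0 0 8.54; 0 -0.74 0.04 -0.063 0 0 8.54; 0 -0.92 0.05 -0.078 0 0 8.54; 0 -1.1 0.07 -0.094 0 0 8.54; 0 -1.29 0.08 -0.11 0 0 8.54; 0 -1.47 0.09 -0.125 0 0 8.54; 0 -1.66 0.1 -0.141 0 0 8.54; 0 -1.84 0.11 -0.157 0 0 8.54"
}}

```text
time_s: 5.0
tcp_pos: [0.5142, -0.0413, 0.1332]
eef_rot: [[-0.995, 0.086, 0.041], [0.096, 0.901, 0.423], [-0.0, 0.425, -0.905]]
ft_force: [0.8, 4.1, 5.1]
width: 0.0854
grip_force: 3.0
```

```bash
python3 st.py; python3 - <<'E'
from meas import *
m,p,d=cap('wrist','w2.png'); m2,p2,d2=cap('scene')
c=cv2.cvtColor(p2[160:300,180:380],cv2.COLOR_RGB2BGR); a=cv2.imread('pics/w2.png')
x=np.zeros((300,800,3),np.uint8); x[:300,:400]=cv2.resize(a,(400,300)); x[:280,400:]=cv2.resize(c,(400,280),interpolation=2)
cv2.imwrite('pics/c2.png',x)
E
```

```text
t 5.0 T 25.2 yaw 4.5 tcp [  6.4 -16.5 -17.1] F [0.8 4.1 5.1]
push [ 3.4 21.   2.8]
A [  9.5 -56.1 -33.6]
B [ 10.1 -63.7 -33.8]
C [ 10.7 -71.2 -31.9]
bin axes in tool: -y [ 0.079 -0.902 -0.424] down [ 0.    -0.425  0.905]
```

View pics/c2.png

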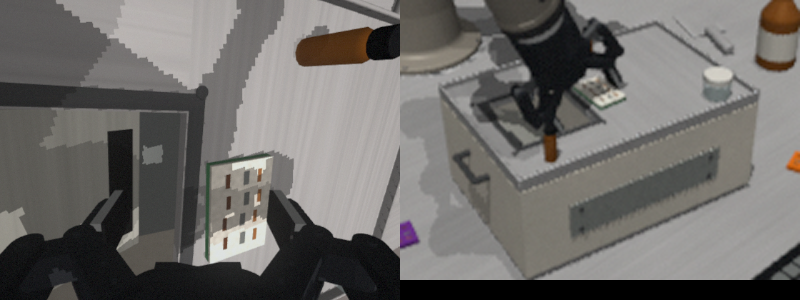

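Request:
{"api": "arm_command", "payload": {
  "deltas": "0 0 0 0 0 0 8.54; 0 0 0 0 0 0 8.54"
}}

```text
time_s: 5.3
tcp_pos: [0.5142, -0.0415, 0.1332]
eef_rot: [[-0.995, 0.087, 0.041], [0.096, 0.901, 0.422], [-0.0, 0.424, -0.906]]
ft_force: [-0.5, 2.7, 4.8]
width: 0.0856
grip_force: 2.5
```

```bash
python3 - <<'E'
from st import *
rep(); m,p,d=cap('wrist'); W=world(m,d)
P=((W*1000-O)@B); k=np.zeros(p.shape[:2],bool); k[215:365,285:385]=1
q=(k&(P[...,2]>3.8)&(P[...,2]<9)).astype(np.uint8); q=cv2.morphologyEx(q,cv2.MORPH_OPEN,np.ones((5,5)))
c=max(cv2.findContours(q,0,2)[0],key=cv2.contourArea); pts=P[q>0]; print(cv2.minAreaRect(pts[:,:2].astype(np.float32)),'z',np.percentile(pts[:,2],[5,50,95]).round(1))
A=np.c_[pts[:,:2],np.ones(len(pts))]; print('plane',np.linalg.lstsq(A,pts[:,2],rcond=None)[0])
print(robot.state()['torque'])
E
```

```text
t 5.3 T 25.1 yaw 4.5 tcp [  6.4 -16.7 -17.1] F [-0.5  2.7  4.8]
push [ 3.4 20.9  2.7]
A [  9.5 -56.3 -33.6]
B [ 10.1 -63.9 -33.8]
C [ 10.7 -71.4 -31.8]
bin axes in tool: -y [ 0.079 -0.903 -0.423] down [ 0.    -0.424  0.906]
((3.6592864990234375, -0.3373832702636719), (61.19459915161133, 41.28433609008789), 4.435140132904053) z [5.3 6.2 7. ]
plane [2.56982090e-04 4.44347433e-03 6.21588138e+00]
[ 0.78892741 -0.06674751  0.01571966]
```

Request:
{"api": "arm_command", "payload": {
  "deltas": "0 0.04 -0.09 0 0 0 8.54; 0 0.04 -0.09 0 0 0 8.54"
}}

```text
time_s: 5.55
tcp_pos: [0.5141, -0.0419, 0.1337]
eef_rot: [[-0.995, 0.087, 0.04], [0.096, 0.902, 0.421], [0.0, 0.423, -0.906]]
ft_force: [0.4, 1.9, 0.4]
width: 0.0852
grip_force: 0.8
```

Request:
{"api": "arm_command", "payload": {
  "deltas": "0 -0.2 -0.08 -0.004 0 0 8.54; 0 -0.4 -0.16 -0.007 0 0 8.54; 0 -0.6 -0.24 -0.01 0 0 8.54; 0 -0.8 -0.32 -0.014 0 0 8.54; 0 -1 -0.39 -0.018 0 0 8.54; 0 -1.2 -0.47 -0.021 0 0 8.54; 0 -1.4 -0.55 -0.025 0 0 8.54; 0 -1.6 -0.63 -0.028 0 0 8.54; 0 -1.8 -0.7 -0.032 0 0 8.54; 0 -2 -0.78 -0.035 0 0 8.54"
}}

```text
time_s: 6.55
tcp_pos: [0.5121, -0.0628, 0.1326]
eef_rot: [[-0.995, 0.085, 0.043], [0.096, 0.886, 0.453], [0.0, 0.455, -0.89]]
ft_force: [-0.1, 2.5, 1.2]
width: 0.0852
grip_force: 1.3
```

```bash
python3 - <<'E'
from st import *
rep(); m,p,d=cap('wrist','w3.png'); W=world(m,d)
P=((W*1000-O)@B)
q=((P[...,2]>3.5)&(P[...,2]<9)&(abs(P[...,0])<50)&(P[...,1]>-60)&(P[...,1]<30)).astype(np.uint8); q=cv2.morphologyEx(q,cv2.MORPH_OPEN,np.ones((5,5)))
n,l,s,c=cv2.connectedComponentsWithStats(q); i=1+s[1:,4].argmax(); pts=P[l==i]; print(cv2.minAreaRect(pts[:,:2].astype(np.float32)),'z',np.percentile(pts[:,2],[5,50,95]).round(1))
E
```

```text
t 6.55 T 27.1 yaw 4.5 tcp [  8.  -38.  -17.7] F [-0.1  2.5  1.2]
push [ 5.1 -1.2  3.5]
A [ 11.1 -77.1 -35.5]
B [ 11.7 -84.7 -36. ]
C [ 12.3 -92.3 -34.3]
bin axes in tool: -y [ 0.079 -0.888 -0.454] down [-0.    -0.455  0.89 ]
((5.275217056274414, -22.22285270690918), (61.1500244140625, 41.72871017456055), 4.448556900024414) z [5.3 6.2 7. ]
```

View pics/w3.png

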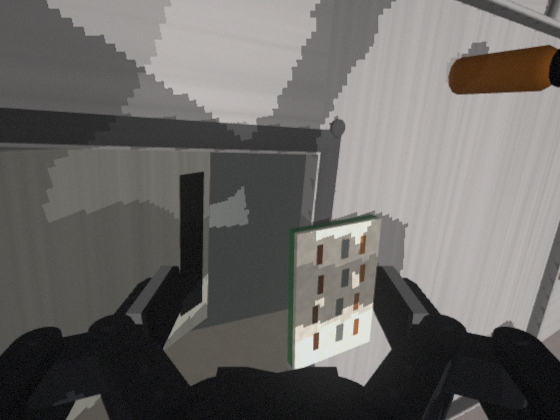

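Wrist view: plate (290–378, 215–365) is flat and overhanging the open mouth, flap clearly down. Checking the knuckle's outline before the last stroke.

```bash
python3 - <<'E'
from meas import *
z=np.load('w0.npz')
# w0 taken at this pose
m=robot.camera_model('wrist'); s=robot.state(); R=s['eef_rot']
W=world(m,z['d']); L=((W-s['tcp_pos'])@R)*1000   # camera is rigid with tool
k=z['d']<.16
for z0 in range(-10,-90,-8):
    t=L[k&(abs(L[...,2]-z0)<4)&(L[...,1]<0)]
    if len(t): print(z0,len(t),'x',t[:,0].min().round(),t[:,0].max().round(),'y',t[:,1].min().round(),t[:,1].max().round())
E
```

```text
-10 477 x -12.0 11.0 y -56.0 -42.0
-18 638 x -12.0 12.0 y -57.0 -42.0
-26 760 x -12.0 11.0 y -57.0 -42.0
-34 723 x -11.0 12.0 y -57.0 -42.0
-42 643 x -0.0 13.0 y -66.0 -42.0
-50 1983 x -13.0 14.0 y -75.0 -37.0
-58 5538 x -13.0 17.0 y -75.0 -7.0
-66 4157 x -8.0 18.0 y -72.0 -0.0
-74 5281 x 1.0 18.0 y -65.0 -0.0
-82 2117 x 10.0 20.0 y -59.0 -0.0
```

The knuckle would reach the hinge edge at this tilt, so I reduce the tilt to 21° while finishing the stroke.

Request:
{"api": "arm_command", "payload": {
  "deltas": "0 -0.09 -0.2 0.035 0 0 8.54; 0 -0.18 -0.4 0.07 0 0 8.54; 0 -0.27 -0.59 0.105 0 0 8.54; 0 -0.44 -0.68 0.105 0 0 8.54; 0 -0.62 -0.77 0.105 0 0 8.54; 0 -0.8 -0.86 0.105 0 0 8.54; 0 -0.98 -0.95 0.105 0 0 8.54; 0 -1.15 -1.04 0.105 0 0 8.54; 0 -1.33 -1.13 0.105 0 0 8.54; 0 -1.42 -1.18 0.105 0 0 8.54"
}}

```text
time_s: 7.6
tcp_pos: [0.5105, -0.0801, 0.1371]
eef_rot: [[-0.995, 0.09, 0.035], [0.096, 0.928, 0.359], [0.0, 0.361, -0.933]]
ft_force: [0.8, 6.7, 5.3]
width: 0.0856
grip_force: 3.9
```

```bash
python3 - <<'E'
from st import *
rep(); m,p,d=cap('wrist','w4.png')
E
```

```text
t 7.6 T 21.2 yaw 4.5 tcp [  9.4 -55.3 -13.2] F [0.8 6.7 5.3]
push [  6.4 -16.5   4. ]
A [ 12.6 -96.  -26.9]
B [  13.2 -103.6  -26.6]
C [  13.8 -111.   -24.1]
bin axes in tool: -y [ 0.078 -0.93  -0.36 ] down [-0.    -0.361  0.933]
```

View pics/w4.png

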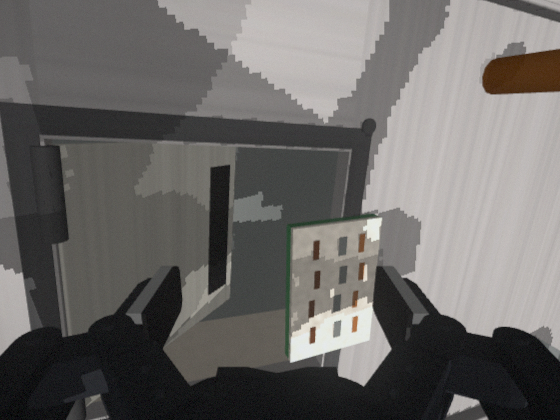

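Plate still lies on the lip (288–380 px), about half over. A few millimetres more.

Request:
{"api": "arm_command", "payload": {
  "deltas": "0 -0.1 -0.12 0 0 0 8.54; 0 -0.2 -0.17 0 0 0 8.54; 0 -0.3 -0.21 0 0 0 8.54; 0 -0.4 -0.24 0 0 0 8.54; 0 -0.5 -0.28 0 0 0 8.54; 0 -0.6 -0.32 0 0 0 8.54; 0 -0.6 -0.32 0 0 0 8.54; 0 -0.6 -0.32 0 0 0 8.54"
}}

```text
time_s: 8.45
tcp_pos: [0.5094, -0.0869, 0.1372]
eef_rot: [[-0.995, 0.09, 0.033], [0.096, 0.928, 0.359], [0.001, 0.361, -0.933]]
ft_force: [0.8, 5.9, 0.7]
width: 0.0853
grip_force: 2.8
```

```bash
python3 - <<'E'
from st import *
rep(); m,p,d=cap('wrist','w5.png')
E
```

```text
t 8.45 T 21.1 yaw 4.5 tcp [  9.5 -62.2 -13.1] F [0.8 5.9 0.7]
push [  6.5 -23.4   4.1]
A [  12.7 -102.9  -26.8]
B [  13.3 -110.4  -26.5]
C [  13.9 -117.8  -24. ]
bin axes in tool: -y [ 0.079 -0.93  -0.359] down [-0.001 -0.361  0.933]
```

View pics/w5.png

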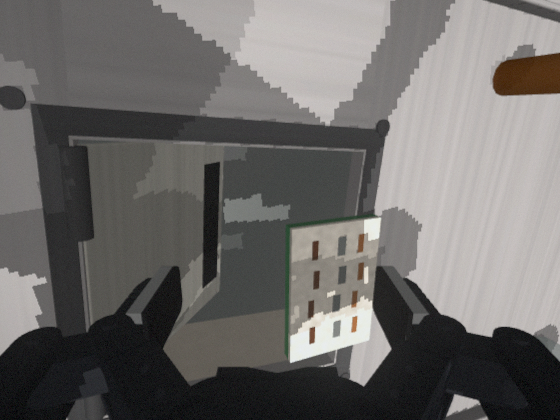

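Plate's centre is ~9 mm past the lip but the leaning pad is holding down its rear edge; backing the pad off lets it tip.

Request:
{"api": "arm_command", "payload": {
  "deltas": "0 0.2 0.08 0 0 0 8.54; 0 0.45 0.17 0 0 0 8.54; 0 0.65 0.25 0 0 0 8.54; 0 0.65 0.25 0 0 0 8.54; 0 0.65 0.25 0 0 0 8.54; 0 0.65 0.25 0 0 0 8.54"
}}

```text
time_s: 9.1
tcp_pos: [0.5108, -0.081, 0.1377]
eef_rot: [[-0.995, 0.089, 0.035], [0.096, 0.929, 0.357], [-0.001, 0.358, -0.934]]
ft_force: [1.3, 0.9, 4.1]
width: 0.0854
grip_force: 1.9
```

```bash
python3 - <<'E'
from st import *
rep(); m,p,d=cap('wrist','w6.png')
E
```

```text
t 9.1 T 21.0 yaw 4.5 tcp [  9.9 -56.1 -12.6] F [1.3 0.9 4.1]
push [  6.8 -17.3   4.5]
A [ 13.1 -96.8 -26.2]
B [  13.7 -104.4  -25.9]
C [  14.3 -111.8  -23.4]
bin axes in tool: -y [ 0.078 -0.931 -0.357] down [ 0.001 -0.358  0.934]
```

View pics/w6.png

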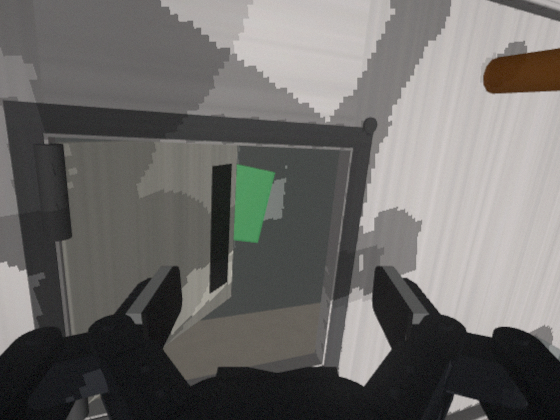

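The plate has dropped through: its green underside shows inside the bin at (253,203). Lift straight out, slowly at first so the flap closes softly.

Request:
{"api": "arm_command", "payload": {
  "deltas": "0 0.11 -0.28 0 0 0 8.54; 0 0.21 -0.56 0 0 0 8.54; 0 0.32 -0.84 0 0 0 8.54; 0 0.43 -1.12 0 0 0 8.54; 0 0.54 -1.4 0 0 0 8.54; 0 0.64 -1.68 0 0 0 8.54; 0 0.75 -1.96 0 0 0 8.54; 0 0.86 -2.24 0 0 0 8.54; 0 0.97 -2.52 0 0 0 8.54; 0 1.2 -3.2 0 0 0 8.54"
}}

```text
time_s: 10.15
tcp_pos: [0.5101, -0.081, 0.1715]
eef_rot: [[-0.995, 0.09, 0.033], [0.096, 0.929, 0.357], [0.001, 0.359, -0.934]]
ft_force: [0.3, 0.2, -0.7]
width: 0.0855
grip_force: 0.0
```

Request:
{"api": "arm_command", "payload": {
  "deltas": "0 0.7 -2 0 0 0 8.54; 0 1.7 -4.5 0 0 0 8.54; 0 2.8 -7.5 0 0 0 8.54; 0 3.9 -10.5 0 0 0 8.54; 0 5 -13 0 0 0 8.54; 0 5 -13 0 0 0 8.54; 0 5 -13 0 0 0 8.54; 0 5 -13 0 0 0 8.54; 0 5 -13 0 0 0 8.54; 0 5 -13 0 0 0 8.54"
}}

```text
time_s: 11.15
tcp_pos: [0.5102, -0.0807, 0.3101]
eef_rot: [[-0.995, 0.09, 0.033], [0.096, 0.929, 0.358], [0.002, 0.359, -0.933]]
ft_force: [-0.3, 0.3, 0.8]
width: 0.0858
grip_force: 0.0
```

```bash
python3 - <<'E'
from st import *
rep(); m,p,d=cap('wrist'); m2,p2,d2=cap('scene')
x=np.zeros((300,800,3),np.uint8); x[:,:400]=cv2.resize(p[...,::-1],(400,300)); x[:280,400:]=cv2.resize(p2[160:300,180:380,::-1],(400,280),interpolation=2)
cv2.imwrite('pics/c7.png',x)
E
```

```text
t 11.15 T 21.1 yaw 4.5 tcp [  9.2 -56.  159.8] F [-0.3  0.3  0.8]
push [  6.2 -17.2 176.9]
A [ 12.4 -96.7 146.2]
B [  13.  -104.3  146.5]
C [  13.6 -111.7  149. ]
bin axes in tool: -y [ 0.079 -0.93  -0.358] down [-0.002 -0.359  0.933]
```

View pics/c7.png

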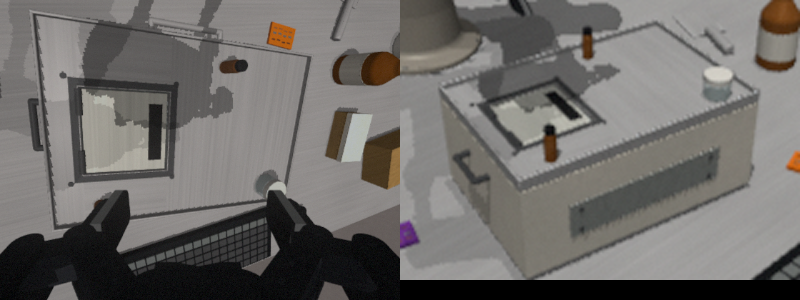

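The flap is closed flush, the deck holds only the two vials and the jar, all standing where they were, and the hand is clear.

```bash
python3 -c "
from bench import robot
print(robot.sign_off())"
```

```text
the job is handed in; nothing more can be done
None
```

The glass plate is inside the bin, the flap has closed flush, both vials and the jar on the deck are still in place, the hand is clear, and the job was handed in at about 11 s of the 45 s allowed.

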